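Fit a bayonet bulb in the oak lamp and try the switch

TASK

Take the white opal bulb out of the bulb rack and fit it in the lampholder of the oak lamp: find the slots without forcing it, push it down against the spring, twist it clockwise (seen from above) to the stop and let it rise into its notches. When it sits locked by itself, flick the lamp's toggle switch over to on. Leave everything else on the bench where it is.

Things in the scene. Friction and masses are not known exactly. Their poses are not given: they have to be found in the camera images.
- lamp: Table lamp: a pale oak block 100 mm (its x) by 250 mm (its y) by 45 mm tall, held to the bench between two low wooden cleats (16 mm tall, out to 73 mm either side of the centre along x); it cannot shift. Origin: centre of the block's underside. The lampholder stands at y = +70 mm, the toggle switch at y = -85 mm.
- socket (a point): Centre of the lampholder's open mouth, 95 mm above the bench, on the lamp's axes. Black round holder, 41 mm diameter, with a brass bayonet sleeve on top, 33 mm outside, 24 mm inside. Two opposite entry slots 5.6 mm wide run down from the rim. The line through them lies anywhere within 38 degrees either way of the lamp's x axis (screwed on by hand) and is NOT in the measured orientation: look, or feel.
- track (a point): Floor of the bayonet track, on the lampholder's axis, 10.8 mm below the rim. The entry slots run straight down to it (a 3 mm pin has 1.8 mm of room between lip and floor); there each track runs clockwise (seen from above) under a lip reaching 6 mm below the rim, and ends in a notch whose roof is 3.5 mm below the rim. The notch centre lies 33 degrees clockwise of its slot's centre; a pin meets the end wall about 5 degrees further.
- plunger (a point): Top of the flat spring plunger in the lampholder, 6 mm below the rim at rest. It pushes up with 2.5 N at first touch, 0.65 N more per mm (about 9 N with the pins just above the track's floor). Pushing with up to 20 N is safe; contact forces of more than 45 N in all between bulb and lamp (push, side and twist added up) break it.
- bulb: White opal LED bulb with a bayonet cap, 84 mm tall, about 50 g, upright, cap down, in one of the rack's three holes, turned anyhow. Origin: centre of the cap's underside, z up towards the dome. Steel cap, 22.4 mm diameter, z = 0 to 21 mm (lowest 5 mm tapered to 16.4 mm). Locked, the origin lies 12 mm below the socket's mouth; not locked, the spring lifts it about 6 mm higher.
- pins (a point): Centre of the bulb's two bayonet pins, 7 mm above the cap's underside, on the bulb's axes. Pins of 3 mm diameter stand out along the bulb's x axis, both ways, to 15 mm from its axis. Set on the rim beside the slots they hold the bulb's origin 5.5 mm below the mouth.
- bulb_grip (a point): Middle of the bulb's straight-sided white plastic body, 51 mm above the cap's underside: 45 mm diameter from 40 to 62 mm, the place to grip. Below it the body narrows to the cap, above it is the dome.
- rack: Fixed wooden bulb rack, 260 mm (its x) by 76 mm (its y) by 24 mm tall, with three holes of 35 mm diameter and 14 mm depth, at x = -85, 0 and +85 mm. Origin: centre of its underside.
- toggle (a joint): Angle of the lamp's toggle switch: 0 to 0.1 rad off (leaning to the lamp's -x), 0.84 rad fully on (leaning to the lamp's +x). It is stiff (about 1 to 2 N at the tip) and stays where it is left; over 0.6 is on.
- switch (a point): Pivot of the toggle switch, 50 mm above the bench (5 mm above the block's top), on the lamp's axes. The steel bat stands 26 mm long from the pivot, 5 mm thick with an 8 mm ball tip; it swings in the lamp's x-z plane from 24 degrees to the -x side (off) to 24 degrees to the +x side (on).
- bulb_amber: Bystander: amber pear-shaped screw bulb, 75 mm tall, 47 mm diameter, in a hole of the rack. Origin: underside of its cap.
- bulb_tube: Bystander: green-tinted tubular screw bulb, 97 mm tall, 33 mm diameter, in a hole of the rack. Origin: underside of its cap.
- hammer: Bystander: hammer, 220 mm long, lying at the far side of the bench. Origin: its middle, on the bench.
- screwdriver: Bystander: orange-handled screwdriver, 190 mm long, lying beyond the lamp. Origin: its middle, on the bench.
- tack_tin: Bystander: red tin of tacks, 68 mm diameter, 55 mm tall. Origin: centre of its underside.
- spool: Bystander: wooden spool of rust-red thread, 44 mm diameter, 55 mm tall. Origin: centre of its underside.
- tape: Bystander: yellow tape measure, 66 by 62 by 34 mm. Origin: centre of its underside.
Mind the look-alikes: they are no part of the job. Of the things that look like the bulb, the smallest one is meant.

How it is judged:
On the way, in this order (a step that is already met when the one before it is completed fails the run):
1. the bulb sits locked in the lampholder's notches by itself, let go (horizontal distance between bulb and socket below 0.003 m and z of bulb in the frame of socket between -0.0133 and -0.0105 m and angle between bulb's own z axis and vertical below 0.1 rad and contact force between the fingers and bulb below 0.1 N), for 0.3 s.
2. the toggle switch is over to on (value of joint toggle above 0.6 rad), for 0.2 s.
At the end, for the whole second after the job is handed in: The white opal bulb stands upright (within 6 degrees) and at rest in the lampholder, let go, centred within 3 mm, its cap's underside 10.5 to 13.3 mm below the mouth (pins up in the notches), and the toggle switch is over to on (over 0.6 rad) (all of step 1 and value of joint toggle above 0.6 rad and linear speed of bulb below 0.02 m/s); the robot touches nothing.
It fails at once if the bulb is forced: more than 45 N of contact between it and the lamp (contact force between bulb and lamp above 45 N).
It fails at once if another thing on the bench is moved by more than 30 mm (distance of any of bulb_amber, bulb_tube, hammer, screwdriver, tack_tin, spool, tape from where it was at the start of the episode above 0.03 m).
It also fails if it takes over 72 s, if anything falls off the work surface, if the arm or the gripper's body presses on something with over 40 N, if the wrist force passes 120 N, or if a joint passes its speed limit or range.

ROBOT

A 6-joint arm with a two-finger parallel gripper is mounted at the origin on the work surface. World frame = base frame: x ahead of the robot, y to its left, z up, the work surface at z = 0. Lengths are in m, angles in rad, forces in N, time in s.
With the tool pointing down it reaches from about 0.35 to 0.975 m from the base axis. Payload 4.9 kg.
Tool frame: the origin (TCP) lies at the very end of the fingers, on their centre line; the grasp point (between the pads) lies 19 mm behind it; z points along the fingers, y is the line along which they close (so a half turn about z gives the same grasp; the last joint's range is limited). The gripper opens to 85 mm and grips with 20 to 120 N. Pads are 22 mm wide; open, the fingers measure 114 mm over their backs; the gripper's body (76 mm by 85 mm) begins 54 mm behind the grasp point. The pads swing forward as they close: fully open they stand 13 mm farther back than shut.
Start: joints at [1.021, 0.053, 1.613, -0, 1.476, -0.119], TCP at [0.261, 0.568, 0.231] pointing down, gripper open.
Joint ranges: [-3.01, 3.01], [-1.01, 2.22], [0.06, 2.58], [-1.02, 4.17], [0.09, 2.62], [-3.14, 3.14]. Speed limits (rad/s): [2.57, 2.57, 3.14, 3.14, 3.14, 3.14].

INTERFACE

Orientations are given as a rotation vector (axis times angle).
In Python, from station import ctrl, imaging gives the robot as it stands.
- The arm moves only by the tool play_rows, never from a script. Its argument "series" is a list of rows, each a list of 3 entries, a list of its own where there are three numbers: the opening, from 0 (shut) to 1 (fully open), then the shift along the tool's x, y, z each as a share of 0.05 m, from -1 to 1, then the turn, a rotation vector about the tool's x, y, z each as a share of 8 degrees, from -1 to 1. In form: [[grip, [dx, dy, dz], [ax, ay, az]], ...]. A call has 1 to 8 rows; each row shifts and turns the commanded pose from where the row before left it, along the tool's axes as they then stand; what a row does not reach is not made up. A row lasts 1/8 s, in which the tool goes at most 62.5 mm and 10.7 degrees, less where a joint would pass 70% of its speed; a pose out of reach is approached as far as the arm can. A call with a number of a shift or a turn outside -1 to 1 is refused whole. A call with a gripper value outside its range is refused whole. The fingers move at their own pace and stop on an object; "force" is the grip in N (left out, the last holds). Time passes only in rows, so rows that do not move let the fingers close. It gives the time, the measured TCP pose, the force, the opening and the grip force at its end, in the units of the state.
- ctrl.get_obs(): the state, without advancing time (a new reading comes with each control period).
- imaging.get_image(name): name is "scene" or "top" or "wrist"; returns a dict with "color" (384x512x3 uint8, blue, green, red), "fx", "fy", "cx", "cy" (pixels), "D" ([k1, k2, p1, p2, k3] as OpenCV has them; the pictures are not rectified), "extrinsics" (4x4, takes a point from world to camera coordinates); the wrist camera has in their place "hand_eye" (4x4, takes a point from camera to tool coordinates, whose origin is the TCP and whose axes are the flange's). Camera axes: x right, y down, z forward; pixel columns grow to the right and rows downward; lengths in m; the calibration is good to about 2 mm. A picture is of the moment at which its call begins: read the wrist's pose just before it. There is no depth.
- ctrl.finish_job(): hands the job in; it is judged then, once.
The state is a dict: "t": time; "q": joint angles; "dq": joint speeds; "effort": joint torques, N m; "tool_pos": TCP position; "tool_rot": TCP orientation; "contact_force": force on the tool from outside, world axes, zero at the start; "wrist_torque": the same for the moment, N m; "opening": finger opening in m; "grip_force": force on a finger pad.
Only numpy, scipy, OpenCV 4.12 (cv2) and the standard library are available. Lean on these libraries where they do the work, as an engineer would, in place of code of your own. Each camera call takes 0.05 s, during which the arm holds its last target. There are 200 camera calls.

## Working session

There is one attempt and no reset: what is moved stays moved. The work goes in short steps, Python scripts to look and compute and a tool call to move; the robot and the scene stay as the last step left them, time stands still between calls to the robot, and variables do not carry over. Pictures are saved under pics/ and viewed, at most 10 in all, crops included, and the job is handed in when it is done.

Besides the shell and the picture viewer there is one more tool, called after "Call:" as a command line: name --argument value ..., lists and objects as JSON in quotes. play_rows: Moves the arm, as the interface text tells. Shift numbers are shares of 0.05 m and turn numbers shares of 8 degrees, none past 1 either way. Its arguments: {"type":"object","properties":{"series":{"type":"array"},"force":{"type":"number"}},"required":["series"]}

```bash
mkdir -p pics
cat > h.py <<'E'
import numpy as np, cv2
from station import ctrl, imaging
from scipy.spatial.transform import Rotation as R
def cam(name):
    o=ctrl.get_obs(); im=imaging.get_image(name)
    K=np.array([[im['fx'],0,im['cx']],[0,im['fy'],im['cy']],[0,0,1.]])
    if 'extrinsics' in im: E=np.array(im['extrinsics'])
    else:
        T=np.eye(4); T[:3,:3]=R.from_rotvec(o['tool_rot']).as_matrix(); T[:3,3]=o['tool_pos']
        E=np.linalg.inv(T@np.array(im['hand_eye']))
    return im['color'],K,np.array(im['D'],float),E
def ray(c,px):
    _,K,D,E=c
    p=cv2.undistortPoints(np.array(px,float).reshape(-1,1,2),K,D).reshape(-1,2)
    d=np.c_[p,np.ones(len(p))]@E[:3,:3]
    return -E[:3,:3].T@E[:3,3],d
def plane(c,px,z):
    o,d=ray(c,px); return o+d*((z-o[2])/d[:,2])[:,None]
def proj(c,P):
    return cv2.projectPoints(np.array(P,float).reshape(-1,3),cv2.Rodrigues(c[3][:3,:3])[0],c[3][:3,3],c[1],c[2])[0].reshape(-1,2)
E
python3 - <<'E'
from h import *
import pickle
o=ctrl.get_obs(); print(o)
cs={n:cam(n) for n in('scene','top','wrist')}
pickle.dump(cs,open('c0.pkl','wb'))
for n in cs: print(n,cs[n][1][0,0],-cs[n][3][:3,:3].T@cs[n][3][:3,3])
cv2.imwrite('pics/top.png',cv2.resize(cs['top'][0],(800,600),interpolation=cv2.INTER_CUBIC))
cv2.imwrite('pics/scene.png',cv2.resize(cs['scene'][0],(800,600),interpolation=cv2.INTER_CUBIC))
E
```

```text
{'t': 0.0, 'q': array([ 1.02098991e+00,  5.33852108e-02,  1.61430150e+00, -6.91235915e-06,
        1.47600452e+00, -1.19014340e-01]), 'dq': array([ 0.00060666,  0.00075952, -0.00052863,  0.00235355, -0.00047595,
        0.00043517]), 'effort': array([ 2.83047648e-04, -3.93656337e+01, -3.70189762e+01, -7.70815041e-05,
        6.67728775e-03, -1.45015076e-05]), 'tool_pos': array([0.2606732 , 0.56735341, 0.23004097]), 'tool_rot': array([-0.67131903, -3.06832837,  0.0031167 ]), 'contact_force': array([-0.49245731, -0.01489181, -0.34275145]), 'wrist_torque': array([ 0.03139394, -0.00571212, -0.02286388]), 'grip_force': 0.0, 'opening': 0.08520813494547029}
scene 397.6707423116722 [1.01729623 0.428035   1.02611157]
top 481.79555571795294 [0.24972761 0.02345739 1.62553705]
wrist 326.46212108302296 [0.18755626 0.60128796 0.37257213]
```

View pics/top.png

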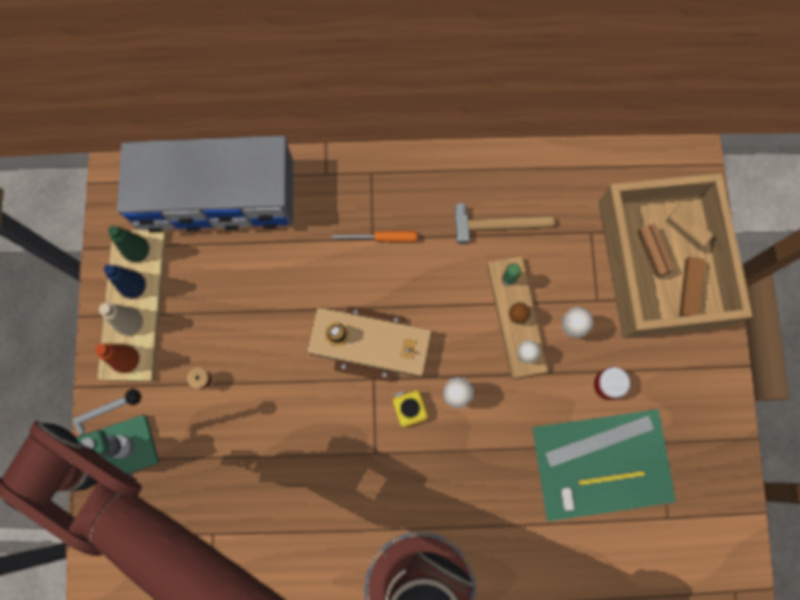

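View pics/scene.png

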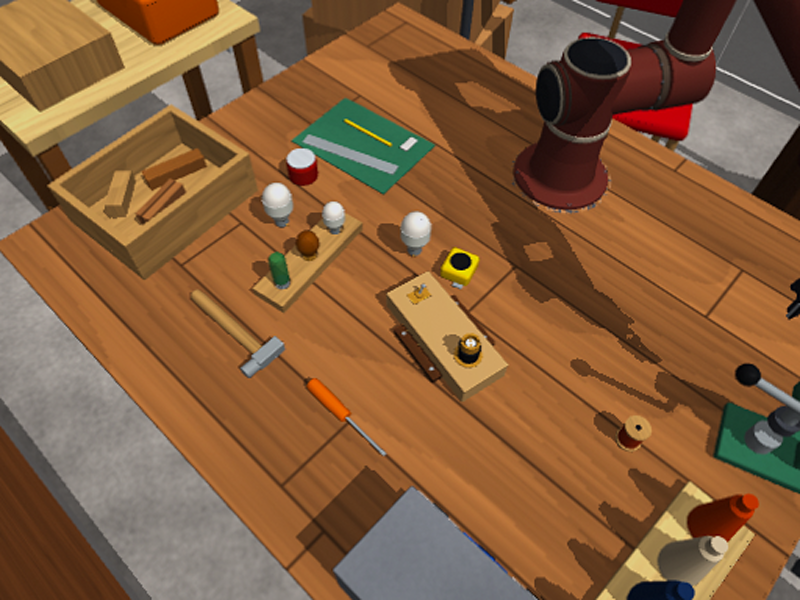

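Candidates in the top view (800 px): white bulbs at (529,352) in the rack, (577,322) and (458,392) standing on the bench. The one in the rack is the smallest and sits in a rack hole, so it fits. Next I measure and confirm it in an enlarged crop.

Run:
```python
from h import *
import pickle
cs=pickle.load(open('c0.pkl','rb'))
t,s=cs['top'],cs['scene']
def whites(c,lo):
    h=cv2.cvtColor(c[0],cv2.COLOR_BGR2HSV); m=cv2.inRange(h,(0,0,lo),(180,50,255))
    n,l,st,ce=cv2.connectedComponentsWithStats(m)
    return [(st[i].tolist(),ce[i].round(1).tolist()) for i in range(1,n) if 40<st[i][4]<900]
print('top');[print(*w) for w in whites(t,165)]
print('scene');[print(*w) for w in whites(s,165)]
h=cv2.cvtColor(t[0],cv2.COLOR_BGR2HSV)
for p in [(256,214),(220,222),(323,200)]: print('hsv',p,h[p[1],p[0]])
for nm,box in(('lamp',(185,185,290,255)),('rack',(305,160,355,245))):
    m=cv2.inRange(h,(8,40,150),(28,145,255)); k=np.zeros_like(m); x0,y0,x1,y1=box; k[y0:y1,x0:x1]=m[y0:y1,x0:x1]
    k=cv2.morphologyEx(k,cv2.MORPH_OPEN,np.ones((3,3)))
    cn=max(cv2.findContours(k,0,2)[0],key=cv2.contourArea)
    b=cv2.boxPoints(cv2.minAreaRect(cn)); z=.045 if nm=='lamp' else .024
    P=plane(t,b,z); print(nm,b.round(1).tolist(),P.round(3).tolist(),'ctr',P.mean(0),'sides',np.linalg.norm(np.diff(P,axis=0),axis=1))
A=cv2.resize(t[0][150:260,185:385],(800,440),interpolation=cv2.INTER_CUBIC)
cv2.imwrite('pics/crop.png',A)
```

```text
top
[362, 197, 15, 16, 184] [369.0, 204.9]
[332, 218, 12, 12, 111] [337.4, 223.8]
[384, 235, 18, 19, 256] [392.8, 244.1]
[285, 243, 15, 16, 191] [291.6, 250.8]
[360, 313, 7, 13, 67] [362.8, 319.0]
scene
[458, 43, 54, 26, 74] [483.6, 55.1]
[97, 54, 19, 15, 98] [107.3, 61.6]
[438, 76, 27, 18, 212] [454.0, 85.9]
[256, 88, 11, 8, 43] [261.3, 91.3]
[184, 95, 17, 12, 173] [192.1, 100.6]
[231, 99, 23, 12, 77] [243.7, 104.9]
[169, 117, 18, 17, 218] [177.2, 124.9]
[208, 129, 12, 13, 121] [213.4, 134.9]
[260, 136, 16, 17, 212] [267.0, 143.8]
[15, 194, 21, 14, 118] [26.3, 199.8]
[486, 243, 26, 17, 56] [497.9, 250.3]
hsv (256, 214) [ 16 103 191]
hsv (220, 222) [ 16 103 191]
hsv (323, 200) [ 16 117 186]
lamp [[185.0, 185.0], [289.0, 185.0], [289.0, 239.0], [185.0, 239.0]] [[0.629, 0.26, 0.045], [0.618, -0.091, 0.045], [0.436, -0.083, 0.045], [0.446, 0.26, 0.045]] ctr [0.5323561  0.08626836 0.045     ] sides [0.3510678  0.1826494  0.34302446]
rack [[305.0, 160.0], [353.0, 160.0], [353.0, 240.0], [305.0, 240.0]] [[0.71, -0.152, 0.024], [0.705, -0.319, 0.024], [0.427, -0.299, 0.024], [0.433, -0.138, 0.024]] ctr [ 0.56867568 -0.22689021  0.024     ] sides [0.16680247 0.27822157 0.16099412]
```

View pics/crop.png

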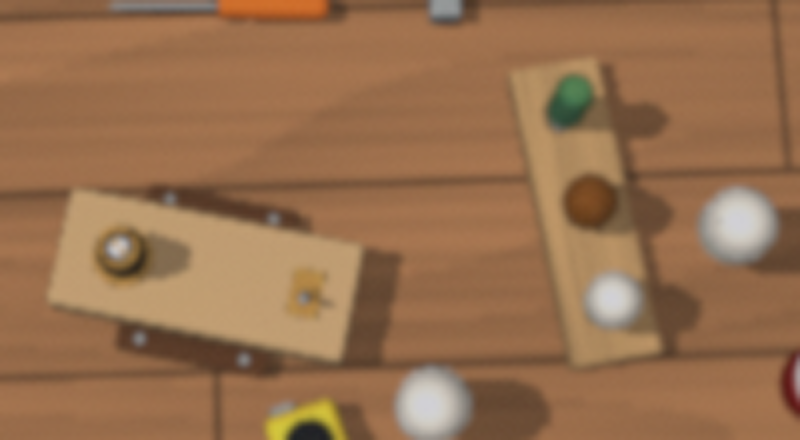

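The crop confirms it: the small white bulb is at crop (613,300), in the rack's end hole next to amber and tube. The two bigger white bulbs stand on the bench. The holder is at crop (120,252) and the switch at (306,295).

Run:
```python
from h import *
import pickle
cs=pickle.load(open('c0.pkl','rb'))
t,s=cs['top'],cs['scene']
f=lambda a:np.array(a,float)/4+[185,150]-0.375
for nm,q,z,L,Wd in(('lamp',[(72,189),(363,246),(341,362),(48,303)],.045,.25,.1),('rack',[(510,70),(600,57),(663,352),(572,368)],.024,.26,.076)):
    P=plane(t,f(q),z); print(nm,P.round(3).tolist(),P.mean(0),np.linalg.norm(np.diff(np.r_[P,P[:1]],axis=0),axis=1))
    if nm=='lamp':
        c=P.mean(0);y=(P[0]+P[3]-P[1]-P[2])[:2]; y/=np.linalg.norm(y); x=np.array([y[1],-y[0]])
        print('yaw x deg',np.degrees(np.arctan2(x[1],x[0])),'socket',c[:2]+.07*y,'switch',c[:2]-.085*y)
    else:
        c=P.mean(0);a=(P[2]+P[3]-P[0]-P[1])[:2];a/=np.linalg.norm(a);print('rack long dir',np.degrees(np.arctan2(a[1],a[0])),'hole',c[:2]+.085*a)
print('holder px @.095',plane(t,f([(120,252)]),.095))
def tri(a,b):
    o1,d1=ray(t,[a]);o2,d2=ray(s,[b]);A=np.c_[d1[0],-d2[0]];k=np.linalg.lstsq(A,o2-o1,rcond=None)[0]
    p,q=o1+k[0]*d1[0],o2+k[1]*d2[0];return ((p+q)/2).round(4),np.linalg.norm(p-q).round(4)
print('bulb',tri((337.4,223.8),(213.4,134.9)),plane(t,[(337.4,223.8)],.08))
print('big1',tri((369,204.9),(177.2,124.9)));print('big2',tri((291.6,250.8),(267,143.8)))
o=ctrl.get_obs();print(R.from_rotvec(o['tool_rot']).as_matrix().round(3))
```

```text
lamp [[0.587, 0.2, 0.045], [0.53, -0.042, 0.045], [0.434, -0.02, 0.045], [0.491, 0.221, 0.045]] [0.51032125 0.08986313 0.045     ] [0.24852957 0.09873204 0.24751764 0.09818351]
yaw x deg -13.173451968555307 socket [0.52627423 0.15802106] switch [0.49094977 0.00709994]
rack [[0.684, -0.175, 0.024], [0.693, -0.254, 0.024], [0.436, -0.29, 0.024], [0.425, -0.213, 0.024]] [ 0.55917764 -0.23322849  0.024     ] [0.07911885 0.25975924 0.07799612 0.26144744]
rack long dir -171.85493037163647 hole [ 0.47503507 -0.24527128]
holder px @.095 [[0.52271971 0.1562734  0.095     ]]
bulb (array([ 0.477 , -0.2419,  0.0707]), np.float64(0.0003)) [[ 0.47556438 -0.24014181  0.08      ]]
big1 (array([ 0.5342, -0.3481,  0.0823]), np.float64(0.0005))
big2 (array([ 0.3933, -0.0876,  0.0812]), np.float64(0.0009))
[[-0.909  0.418 -0.001]
 [ 0.418  0.909 -0.001]
 [ 0.    -0.002 -1.   ]]
```

Call:
play_rows --series '[[1, [0, 0, 0], [0, 0, -0.82]], [1, [0, 0, 0], [0, 0, -0.82]], [1, [0, 0, 0], [0, 0, -0.82]], [1, [0, 0, 0], [0, 0, -0.82]], [1, [0, 0, 0], [0, 0, -0.82]], [1, [-0.4, -0.88, 0], [0, 0, 0]], [1, [-0.4, -0.88, 0], [0, 0, 0]], [1, [-0.4, -0.88, 0], [0, 0, 0]]]' --force 30

```text
t: 1.15
tool_pos: [0.3394, 0.4444, 0.2309]
tool_rot: [0.223, -3.133, 0.001]
contact_force: [1.0, -0.2, 0.2]
opening: 0.0857
grip_force: 0.0
```

Call:
play_rows --series '[[1, [-0.4, -0.88, 0], [0, 0, 0]], [1, [-0.4, -0.88, 0], [0, 0, 0]], [1, [-0.4, -0.88, 0], [0, 0, 0]], [1, [-0.4, -0.88, 0], [0, 0, 0]], [1, [-0.4, -0.88, 0], [0, 0, 0]], [1, [-0.4, -0.88, 0], [0, 0, 0]], [1, [-0.4, -0.88, 0], [0, 0, 0]], [1, [0, 0, 0], [0, 0, 0]]]'

```text
t: 2.15
tool_pos: [0.5221, 0.1581, 0.2309]
tool_rot: [0.215, -3.134, 0.001]
contact_force: [0.3, 0.3, 0.0]
opening: 0.0854
grip_force: 0.0
```

Run:
```python
from h import *
import pickle
o=ctrl.get_obs(); print(o['t'],o['q'],o['tool_pos'],o['contact_force']);print(R.from_rotvec(o['tool_rot']).as_matrix().round(3))
c=cam('wrist'); pickle.dump(c,open('w1.pkl','wb'))
p=proj(c,[[.525,.157,.095],[.525,.157,.045]]);print(p, 'cam',-c[3][:3,:3].T@c[3][:3,3],c[3][2,:3])
x,y=p[0].astype(int); x0=max(0,x-70);y0=max(0,y-52); print(x0,y0)
cv2.imwrite('pics/w1.png',cv2.resize(c[0][y0:y0+105,x0:x0+140],None,fx=5.5,fy=5.5,interpolation=cv2.INTER_CUBIC))
```

```text
2.15 [ 1.57806762e-01 -1.36934555e-01  1.79758625e+00 -4.11028266e-04
  1.48163485e+00 -1.55013160e+00] [0.52209316 0.15809835 0.23086561] [0.25043061 0.26859828 0.0227904 ]
[[-0.991 -0.137 -0.001]
 [-0.137  0.991 -0.001]
 [ 0.001 -0.    -1.   ]]
[[253.93925864 183.52718643]
 [254.13335971 169.66696293]] cam [0.44224062 0.14682477 0.37331224] [ 0.31198569  0.04294769 -0.9491156 ]
183 131
```

View pics/w1.png

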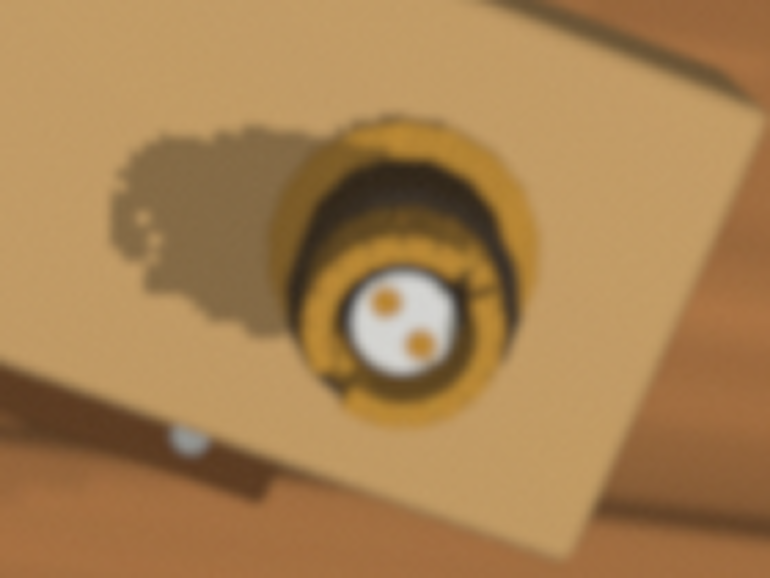

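Sleeve rim circle is centred at about crop (404,328), with slots at (475,287) and (338,386).

Run:
```python
from h import *
import pickle
c=pickle.load(open('w1.pkl','rb'))
f=lambda a:(np.array(a,float)+.5)/5.5-.5+[183,131]
P=plane(c,f([(404,328),(475,287),(338,386),(299,328),(510,328),(404,228),(404,430)]),.095);print(P.round(4))
d=P[1]-P[2];print('slot line deg',np.degrees(np.arctan2(d[1],d[0])),np.linalg.norm(d), (P[1]+P[2])/2)
for i in(1,2):
  v=P[i]-P[0];print(np.degrees(np.arctan2(v[1],v[0])),np.linalg.norm(v))
h=cv2.cvtColor(c[0],cv2.COLOR_BGR2HSV)
# block far/near end corners: right corner (745ish,100), bottom (570,560)
Q=plane(c,f([(765,105),(570,560)]),.045);print(Q,np.linalg.norm(Q[0]-Q[1]))
```

```text
[[0.5309 0.1597 0.095 ]
 [0.5225 0.1701 0.095 ]
 [0.5424 0.1503 0.095 ]
 [0.5333 0.1428 0.095 ]
 [0.5286 0.1768 0.095 ]
 [0.5143 0.1574 0.095 ]
 [0.5486 0.1622 0.095 ]]
slot line deg 135.12347987308635 0.02806131631218918 [0.53242377 0.16022999 0.095     ]
129.1081314396999 0.013420575529421112
-39.41684240216433 0.014781694949445773
[[0.49468784 0.222386   0.045     ]
 [0.59086547 0.20183333 0.045     ]] 0.098349119756669
```

Run:
```python
from h import *
import pickle
cs=pickle.load(open('c0.pkl','rb'))
out=[]
a=np.linspace(0,2*np.pi,60,endpoint=False)
for n in('top','scene'):
    c=cs[n]; ctr=proj(c,[[.528,.1585,.095]])[0]; o=np.round(ctr-[18,27]).astype(int); print(n,o)
    im=cv2.resize(c[0][o[1]:o[1]+54,o[0]:o[0]+36],(396,594),interpolation=cv2.INTER_CUBIC)
    for (x,y),col in(((.5309,.1597),(255,0,0)),((.5263,.158),(0,0,255))):
        for p in proj(c,np.c_[x+.0165*np.cos(a),y+.0165*np.sin(a),0*a+.095]): 
            q=((p-o+.5)*11-.5).astype(int); cv2.circle(im,tuple(q.tolist()),1,col,-1)
    out.append(im)
cv2.imwrite('pics/soc.png',np.hstack(out))
```

```text
top [196 184]
scene [283 189]
```

View pics/soc.png

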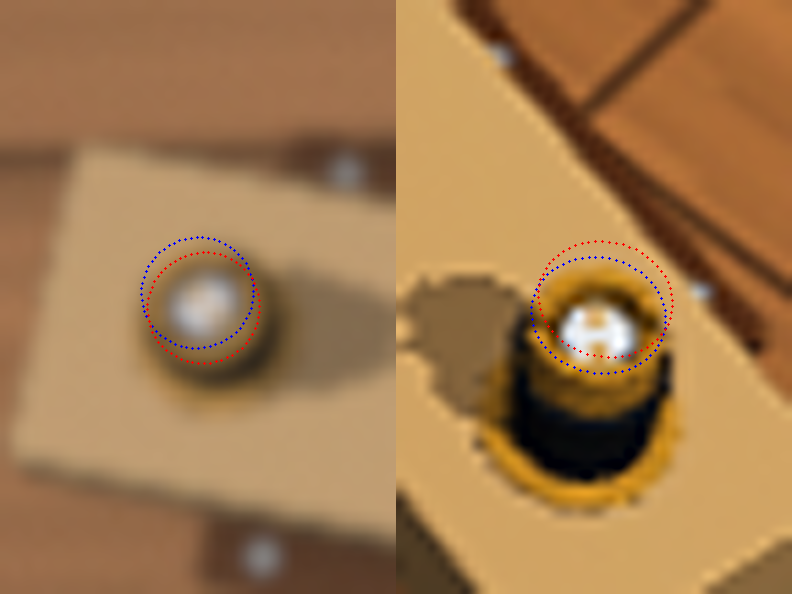

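Top, wrist and scene views scatter by a few mm. The wrist view is closest: socket about (0.531, 0.159), slot line about -45°. I'll move over the bulb.

Call:
play_rows --series '[[1, [0.25, -0.98, 0], [0, 0, 0]], [1, [0.25, -0.98, 0], [0, 0, 0]], [1, [0.25, -0.98, 0], [0, 0, 0]], [1, [0.25, -0.98, 0], [0, 0, 0]], [1, [0.25, -0.98, 0], [0, 0, 0]], [1, [0.25, -0.98, 0], [0, 0, 0]], [1, [0.25, -0.98, 0], [0, 0, 0]], [1, [0.25, -0.98, 0], [0, 0, 0]]]'

```text
t: 3.2
tool_pos: [0.4774, -0.2417, 0.2312]
tool_rot: [-0.225, 3.133, 0.001]
contact_force: [0.6, 0.5, -0.3]
opening: 0.0855
grip_force: 0.0
```

Call:
play_rows --series '[[1, [0, 0, 0], [0, 0, 0]]]'

```text
t: 3.32
tool_pos: [0.4771, -0.2429, 0.231]
tool_rot: [0.218, -3.134, -0.001]
contact_force: [0.3, 0.6, 0.4]
opening: 0.0852
grip_force: 0.0
```

Run:
```python
from h import *
import pickle
o=ctrl.get_obs(); print(o['t'],o['q'],o['tool_pos'],o['contact_force']);print(R.from_rotvec(o['tool_rot']).as_matrix().round(3))
c=cam('wrist'); pickle.dump(c,open('w2.pkl','wb'))
B=np.array([.476,-.243]);a=np.linspace(0,2*np.pi,60,endpoint=False)
p=proj(c,[[*B,.072]]);print(p)
h=cv2.cvtColor(c[0],cv2.COLOR_BGR2HSV); m=cv2.inRange(h,(0,0,120),(180,60,255))
n,l,st,ce=cv2.connectedComponentsWithStats(m); print([(st[i].tolist(),ce[i].round(1)) for i in range(1,n) if st[i][4]>200])
im=c[0].copy()
for z,r in((.072,.0225),(.05,.0225)):
  for q in proj(c,np.c_[B[0]+r*np.cos(a),B[1]+r*np.sin(a),0*a+z]): cv2.circle(im,tuple(q.astype(int).tolist()),0,(0,0,255),-1)
cv2.imwrite('pics/w2.png',cv2.resize(im,None,fx=1.5,fy=1.5))
```

```text
3.325 [-6.09968075e-01 -1.62297526e-01  1.81999535e+00  1.80035131e-05
  1.48447386e+00 -2.31961164e+00] [ 0.47711969 -0.24291452  0.23102317] [0.26638332 0.63399121 0.35878678]
[[-0.99  -0.138 -0.   ]
 [-0.138  0.99   0.   ]
 [ 0.     0.    -1.   ]]
[[255.52509489 172.64358873]]
[([48, 43, 63, 68, 3329], array([79. , 76.5])), ([401, 81, 71, 69, 3526], array([437.3, 114.1])), ([232, 150, 47, 50, 1776], array([254.9, 174.5])), ([109, 185, 67, 67, 3438], array([142. , 217.8]))]
```

View pics/w2.png

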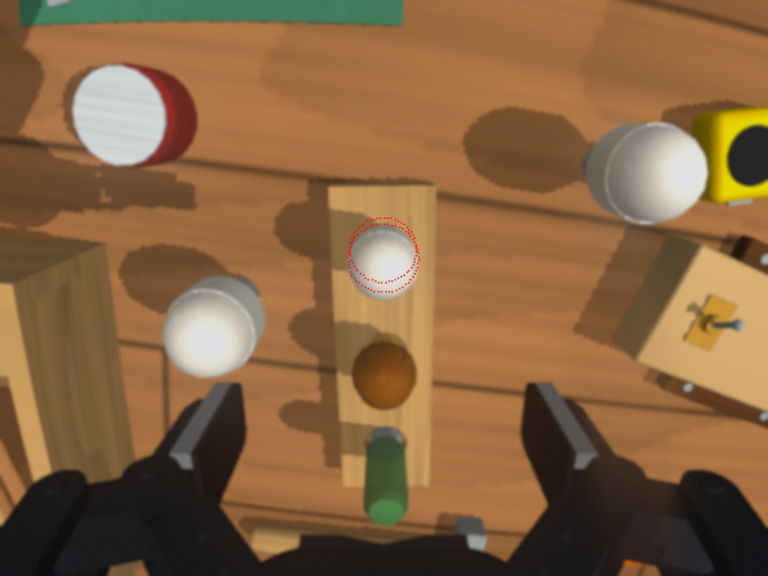

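The silhouette spans x 232–279 and y 150–200 px, about 3 px below the predicted one, so the bulb is at about (0.4795, -0.243). I'll descend and grip.

Call:
play_rows --series '[[0.85, [-0.05, 0, 0.9], [0, 0, 0]], [0.85, [0, 0, 0.95], [0, 0, 0]], [0.85, [0, 0, 0.97], [0, 0, 0]], [0.85, [0, 0, 0.97], [0, 0, 0]], [0.7, [0, 0, 0], [0, 0, 0]], [0.3, [0, 0, 0], [0, 0, 0]], [0.3, [0, 0, 0], [0, 0, 0]], [0.3, [0, 0, 0], [0, 0, 0]]]' --force 30

```text
t: 4.38
tool_pos: [0.4812, -0.242, 0.0439]
tool_rot: [-0.222, 3.131, -0.003]
contact_force: [0.4, -0.2, -1.3]
opening: 0.0442
grip_force: 30.6
```

Call:
play_rows --series '[[0.3, [0, 0, 0], [0, 0, 0]], [0.3, [0, 0, 0], [0, 0, 0]]]'

```text
t: 4.62
tool_pos: [0.4808, -0.2419, 0.0432]
tool_rot: [-0.222, 3.132, -0.002]
contact_force: [-0.7, -0.0, 4.7]
opening: 0.0442
grip_force: 31.0
```

Call:
play_rows --series '[[0.3, [0, 0, -0.4], [0, 0, 0]], [0.3, [0, 0, -0.8], [0, 0, 0]], [0.3, [0, 0, -1], [0, 0, 0]], [0.3, [0, 0, -1], [0, 0, 0]], [0.3, [-0.57, 0.91, -0.6], [0, 0, 0]], [0.3, [-0.57, 0.91, -0.6], [0, 0, 0]], [0.3, [-0.57, 0.91, -0.6], [0, 0, 0]], [0.3, [-0.57, 0.91, -0.6], [0, 0, 0]]]'

```text
t: 5.62
tool_pos: [0.5673, -0.0435, 0.3223]
tool_rot: [0.222, -3.133, 0.0]
contact_force: [1.3, -0.5, -0.6]
opening: 0.0445
grip_force: 30.8
```

Call:
play_rows --series '[[0.3, [-0.57, 0.91, -0.6], [0, 0, 0]], [0.3, [-0.57, 0.91, -0.6], [0, 0, 0]], [0.3, [-0.57, 0.91, -0.6], [0, 0, 0]], [0.3, [-0.57, 0.91, -0.6], [0, 0, 0]], [0.3, [-0.57, 0.91, -0.6], [0, 0, 0]], [0.3, [-0.57, 0.91, -0.6], [0, 0, 0]], [0.3, [0, 0, 0], [0, 0, 0]], [0.3, [0, 0, 0], [0, 0, 0]]]'

```text
t: 6.62
tool_pos: [0.6979, 0.2491, 0.5004]
tool_rot: [0.222, -3.132, 0.001]
contact_force: [-0.2, -1.1, -1.0]
opening: 0.0444
grip_force: 30.9
```

Run:
```python
from h import *
import pickle
o=ctrl.get_obs(); print(o['t'],o['q'],o['tool_pos'],o['contact_force'],o['opening']);Rm=R.from_rotvec(o['tool_rot']).as_matrix();print(Rm.round(3))
c=cam('scene'); pickle.dump((o,c),open('s3.pkl','wb'))
b=o['tool_pos']+Rm@[0,0,.033]; p=proj(c,[b+[0,0,.007]])[0]; print(p, b)
x0,y0=(p-[25,25]).astype(int);print(x0,y0)
cv2.imwrite('pics/s3.png',cv2.resize(c[0][y0:y0+50,x0:x0+50],(600,600),interpolation=cv2.INTER_CUBIC))
```

```text
6.625 [ 2.42695209e-01  3.24916219e-01  8.65164994e-01 -4.34630530e-04
  1.95368800e+00 -1.46985948e+00] [0.69789015 0.24910439 0.50037193] [-0.16702829 -1.09333837 -0.97259373] 0.04444570845982806
[[-0.99  -0.141 -0.002]
 [-0.141  0.99  -0.001]
 [ 0.002 -0.001 -1.   ]]
[303.70609252 198.05835825] [0.69782362 0.24907421 0.46737201]
278 173
```

View pics/s3.png

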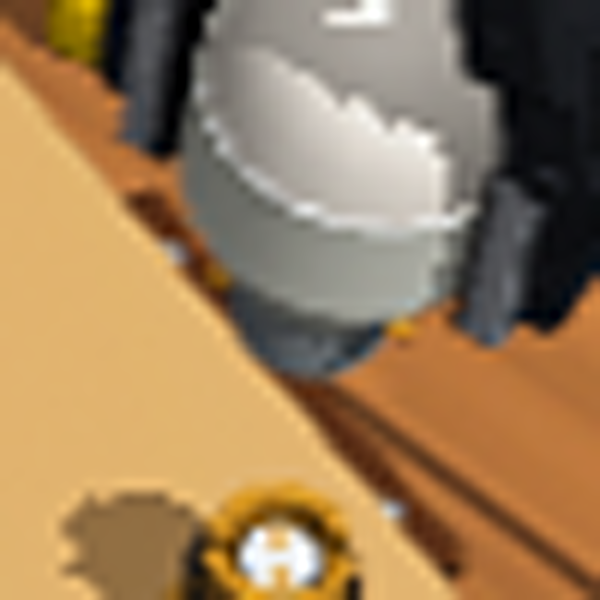

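Both brass pins are visible, at crop (215,272) and (400,328).

Run:
```python
from h import *
import pickle
o,c=pickle.load(open('s3.pkl','rb'))
f=lambda a:(np.array(a,float)+.5)/12-.5+[278,173]
for z in(.47,.4744,.479):
  P=plane(c,f([(215,272),(400,328)]),z);d=P[1]-P[0];print(z,P.round(4).tolist(),P.mean(0),np.degrees(np.arctan2(d[1],d[0])),np.linalg.norm(d))
# socket rim in the same image (crop ~ (283,545))
print(plane(c,f([(283,543)]),.095), f([(283,543)]))
```

```text
0.47 [[0.7004, 0.2341, 0.47], [0.6898, 0.2586, 0.47]] [0.69513729 0.24631073 0.47      ] 113.33565296519187 0.02670120936788125
0.4744 [[0.7029, 0.2356, 0.4744], [0.6924, 0.2599, 0.4744]] [0.69768624 0.24774854 0.4744    ] 113.33565296519191 0.026489947225462853
0.479 [[0.7056, 0.2372, 0.479], [0.6951, 0.2613, 0.479]] [0.70035105 0.24925172 0.479     ] 113.33565296519184 0.026269082258388983
[[0.53214344 0.16120813 0.095     ]] [[301.125      217.79166667]]
```

Call:
play_rows --series '[[0.3, [0, 0, 0], [0, 0, -0.85]], [0.3, [0, 0, 0], [0, 0, -0.85]], [0.3, [0, 0, 0], [0, 0, -0.85]], [0.3, [0, 0, 0], [0, 0, -0.85]], [0.3, [0.53, 0.07, 0.97], [0, 0, 0]], [0.3, [0.53, 0.07, 0.97], [0, 0, 0]], [0.3, [0.53, 0.07, 0.97], [0, 0, 0]], [0.3, [0.53, 0.07, 0.97], [0, 0, 0]]]'

```text
t: 7.68
tool_pos: [0.6012, 0.1973, 0.3057]
tool_rot: [0.95, -2.994, 0.0]
contact_force: [0.4, -0.3, 0.5]
opening: 0.0443
grip_force: 30.9
```

Call:
play_rows --series '[[0.3, [0.53, 0.07, 0.97], [0, 0, 0]], [0.3, [0.53, 0.07, 0.97], [0, 0, 0]], [0.3, [0.53, 0.07, 0.97], [0, 0, 0]], [0.3, [0, 0, 0], [0, 0, 0]], [0.3, [0, 0, 0], [0, 0, 0]]]'

```text
t: 8.3
tool_pos: [0.5339, 0.1618, 0.1648]
tool_rot: [-0.95, 2.99, -0.001]
contact_force: [1.2, 0.7, -0.3]
opening: 0.0441
grip_force: 30.8
```

```bash
cat > st.py <<'E'
from h import *
import sys
o=ctrl.get_obs();Rm=R.from_rotvec(o['tool_rot']).as_matrix()
print(o['t'],o['tool_pos'].round(4),'F',o['contact_force'].round(1),'M',o['wrist_torque'].round(2),'q6',o['q'][5].round(3),'yaw_y',np.degrees(np.arctan2(Rm[1,1],Rm[0,1])).round(2),'tilt',Rm[:2,2].round(4))
if len(sys.argv)>2:
    d=np.array([float(sys.argv[1]),float(sys.argv[2]),o['tool_pos'][2]])-o['tool_pos']; print('tool shift units',(Rm.T@d/.05).round(3))
E
python3 st.py .532 .161
python3 - <<'E'
from h import *
import pickle
c=cam('wrist'); pickle.dump((ctrl.get_obs(),c),open('w4.pkl','wb'))
p=proj(c,[[.532,.161,.095]])[0];print(p)
cv2.imwrite('pics/w4.png',cv2.resize(c[0],None,fx=1.5,fy=1.5))
E
```

```text
8.3 [0.5339 0.1618 0.1648] F [ 1.2  0.7 -0.3] M [ 0.01  0.05 -0.  ] q6 -2.025 yaw_y 125.25 tilt [0.0041 0.0008]
tool shift units [ 0.04   0.008 -0.   ]
[256.6269356 204.155459 ]
```

View pics/w4.png

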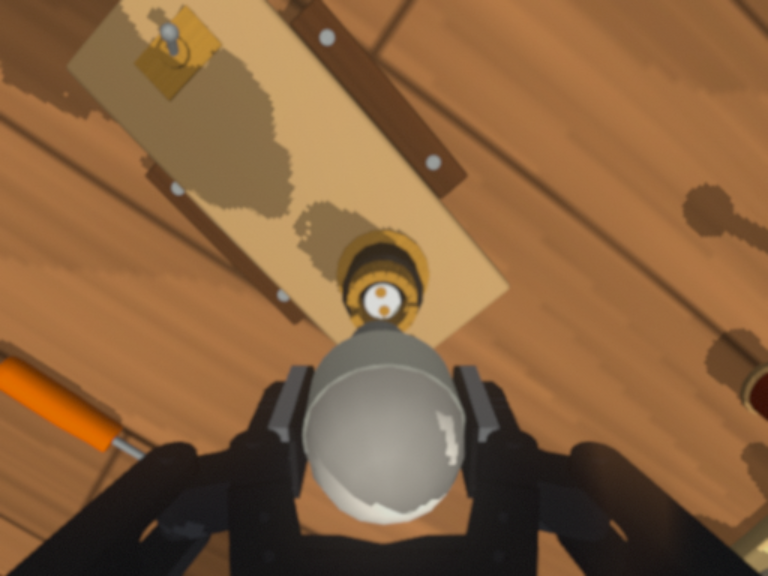

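Run:
```python
from h import *
import pickle
for n,c,p in(('w1',pickle.load(open('w1.pkl','rb')),(256,190)),('w4',pickle.load(open('w4.pkl','rb'))[1],(255,199)),('s3',pickle.load(open('s3.pkl','rb'))[1],(301,219))):
    h=cv2.cvtColor(c[0],cv2.COLOR_BGR2HSV); x,y=p; m=np.zeros(h.shape[:2],np.uint8); m[y-18:y+18,x-18:x+18]=cv2.inRange(h[y-18:y+18,x-18:x+18],(0,0,120),(180,70,255))
    k=max(cv2.findContours(m,0,1)[0],key=cv2.contourArea); (cx,cy),r=cv2.minEnclosingCircle(k); e=cv2.fitEllipse(k)
    print(n,(cx,cy),r,e,plane(c,[(cx,cy),e[0]],.089).round(4).tolist())
```

```text
w1 (256.0, 189.36842346191406) 9.837140083312988 ((255.60003662109375, 188.95687866210938), (17.712907791137695, 19.088024139404297), 31.543432235717773) [[0.532, 0.1598, 0.089], [0.5317, 0.1594, 0.089]]
w4 (254.4884796142578, 200.27809143066406) 12.532428741455078 ((254.50498962402344, 200.2502899169922), (23.513879776000977, 24.298009872436523), 36.65327072143555) [[0.5323, 0.1594, 0.089], [0.5323, 0.1594, 0.089]]
s3 (301.0, 219.0) 3.1623775959014893 ((301.0417175292969, 218.9990234375), (4.455989837646484, 6.341891288757324), 90.27484893798828) [[0.5322, 0.1617, 0.089], [0.5321, 0.1617, 0.089]]
```

Call:
play_rows --series '[[0.3, [0.03, -0.02, 0.3], [0, 0, 0]], [0.3, [0, 0, 0.3], [0, 0, 0]], [0.3, [0, 0, 0], [0, 0, 0]]]'

```text
t: 8.72
tool_pos: [0.5306, 0.1604, 0.1302]
tool_rot: [0.952, -2.99, -0.001]
contact_force: [-0.2, -0.3, -1.0]
opening: 0.0443
grip_force: 30.8
```

```bash
python3 st.py .532 .160
```

```text
8.725 [0.5306 0.1604 0.1302] F [-0.2 -0.3 -1. ] M [-0.02 -0.02 -0.02] q6 -2.028 yaw_y 125.32 tilt [-0.0037 -0.0006]
tool shift units [-0.018 -0.022 -0.   ]
```

Call:
play_rows --series '[[0.3, [-0.02, -0.01, 0.06], [0, 0, 0]], [0.3, [0, 0, 0.05], [0, 0, 0]], [0.3, [0, 0, 0.03], [0, 0, 0]], [0.3, [0, 0, 0], [0, 0, 0]]]'

```text
t: 9.22
tool_pos: [0.5328, 0.1606, 0.1253]
tool_rot: [-0.953, 2.994, -0.0]
contact_force: [-0.1, -0.0, -1.6]
opening: 0.0443
grip_force: 30.8
```

```bash
python3 st.py .5325 .1605
python3 - <<'E'
from h import *
import numpy as np,time
F=[];P=[]
for i in range(3):
    imaging.get_image('scene'); o=ctrl.get_obs(); F.append(o['contact_force']);P.append(o['tool_pos'])
print(np.array(F).round(2),np.array(P).round(4))
E
```

```text
9.225 [0.5328 0.1606 0.1253] F [-0.1 -0.  -1.6] M [0.07 0.05 0.03] q6 -2.028 yaw_y 125.32 tilt [0. 0.]
tool shift units [ 0.006  0.001 -0.   ]
[[-0.58 -0.39 -0.07]
 [-0.43 -0.49 -0.74]
 [-0.24  0.69 -0.43]] [[0.5328 0.1606 0.1254]
 [0.5329 0.1606 0.1255]
 [0.5329 0.1606 0.1255]]
```

Call:
play_rows --series '[[0.3, [0, 0, 0.03], [0, 0, 0]], [0.3, [0, 0, 0.03], [0, 0, 0]], [0.3, [0, 0, 0], [0, 0, 0]]]'

```text
t: 9.75
tool_pos: [0.5328, 0.161, 0.1226]
tool_rot: [-0.953, 2.993, 0.001]
contact_force: [-1.7, 0.5, 2.7]
opening: 0.044
grip_force: 31.0
```

```bash
python3 st.py
```

```text
9.75 [0.5328 0.161  0.1226] F [-1.7  0.5  2.7] M [ 0.29  0.27 -0.04] q6 -2.028 yaw_y 125.32 tilt [0.0001 0.0007]
```

Call:
play_rows --series '[[0.3, [0, 0, 0.02], [0, 0, 0]], [0.3, [0, 0, 0], [0, 0, 0]]]'

```text
t: 10.0
tool_pos: [0.5331, 0.1611, 0.1224]
tool_rot: [-0.953, 2.993, 0.001]
contact_force: [-2.3, 2.2, 5.1]
opening: 0.0444
grip_force: 31.2
```

Call:
play_rows --series '[[0.3, [0, 0, 0], [0, 0, 0.3]], [0.3, [0, 0, 0], [0, 0, 0]]]'

```text
t: 10.25
tool_pos: [0.5331, 0.1612, 0.1222]
tool_rot: [-0.89, 3.012, 0.001]
contact_force: [-3.1, 2.9, 5.9]
opening: 0.0439
grip_force: 31.1
```

Call:
play_rows --series '[[0.3, [0, 0, 0], [0, 0, 0.3]], [0.3, [0, 0, 0], [0, 0, 0]]]'

```text
t: 10.5
tool_pos: [0.5329, 0.1611, 0.1218]
tool_rot: [-0.828, 3.03, 0.001]
contact_force: [-2.6, 3.3, 5.3]
opening: 0.0445
grip_force: 30.9
```

```bash
python3 st.py
```

```text
10.5 [0.5329 0.1611 0.1218] F [-2.6  3.3  5.3] M [ 0.63  0.44 -0.02] q6 -1.945 yaw_y 120.57 tilt [0.0004 0.001 ]
```

Call:
play_rows --series '[[0.3, [0, 0.02, 0], [0, 0, 0]], [0.3, [0, 0, 0], [0, 0, 0]]]'

```text
t: 10.75
tool_pos: [0.5326, 0.1613, 0.1215]
tool_rot: [-0.827, 3.03, -0.001]
contact_force: [-0.5, 0.9, 4.3]
opening: 0.0443
grip_force: 31.0
```

```bash
python3 st.py
```

```text
10.75 [0.5326 0.1613 0.1215] F [-0.5  0.9  4.3] M [0.2  0.12 0.01] q6 -1.943 yaw_y 120.55 tilt [ 0.0009 -0.0005]
```

Call:
play_rows --series '[[0.3, [0, 0.005, 0.03], [0, 0, 0]], [0.3, [0, 0, 0], [0, 0, 0]]]'

```text
t: 11.0
tool_pos: [0.5325, 0.1614, 0.1198]
tool_rot: [-0.827, 3.03, -0.001]
contact_force: [0.1, -0.1, 4.6]
opening: 0.0442
grip_force: 31.1
```

```bash
python3 st.py
```

```text
11.0 [0.5325 0.1614 0.1198] F [ 0.1 -0.1  4.6] M [ 0.05 -0.    0.01] q6 -1.942 yaw_y 120.52 tilt [ 0.0007 -0.0006]
```

Spring force with no side force below rim height means the pins are in the slots. I'll push down.

Call:
play_rows --series '[[0.3, [0, 0, 0.04], [0, 0, 0]], [0.3, [0, 0, 0.04], [0, 0, 0]], [0.3, [0, 0, 0], [0, 0, 0]]]'

```text
t: 11.38
tool_pos: [0.5326, 0.1615, 0.1162]
tool_rot: [-0.827, 3.03, -0.001]
contact_force: [0.0, -0.2, 4.5]
opening: 0.0445
grip_force: 31.3
```

```bash
python3 st.py
```

```text
11.375 [0.5326 0.1615 0.1162] F [ 0.  -0.2  4.5] M [ 0.08  0.03 -0.03] q6 -1.942 yaw_y 120.52 tilt [ 0.001  -0.0004]
```

Call:
play_rows --series '[[0.3, [0, 0, 0.03], [0, 0, 0]], [0.3, [0, 0, 0], [0, 0, 0]]]'

```text
t: 11.62
tool_pos: [0.5327, 0.1615, 0.1151]
tool_rot: [-0.826, 3.03, -0.001]
contact_force: [-0.3, -0.4, 6.5]
opening: 0.0446
grip_force: 31.4
```

Call:
play_rows --series '[[0.3, [0, 0, 0.03], [0, 0, 0]], [0.3, [0, 0, 0], [0, 0, 0]]]'

```text
t: 11.88
tool_pos: [0.5328, 0.1616, 0.1138]
tool_rot: [-0.826, 3.03, -0.001]
contact_force: [-0.5, 0.2, 8.3]
opening: 0.0443
grip_force: 31.4
```

```bash
python3 st.py
python3 - <<'E'
from h import *
import pickle
o=ctrl.get_obs()
c=cam('scene'); pickle.dump((o,c),open('s5.pkl','wb'))
p=proj(c,[[.532,.161,.10]])[0]; x0,y0=(p-[30,30]).astype(int);print(x0,y0)
cv2.imwrite('pics/s5.png',cv2.resize(c[0][y0:y0+50,x0:x0+60],(720,600),interpolation=cv2.INTER_CUBIC))
E
```

```text
11.875 [0.5328 0.1616 0.1138] F [-0.5  0.2  8.3] M [ 0.    0.15 -0.03] q6 -1.942 yaw_y 120.52 tilt [ 0.0014 -0.0002]
271 186
```

View pics/s5.png

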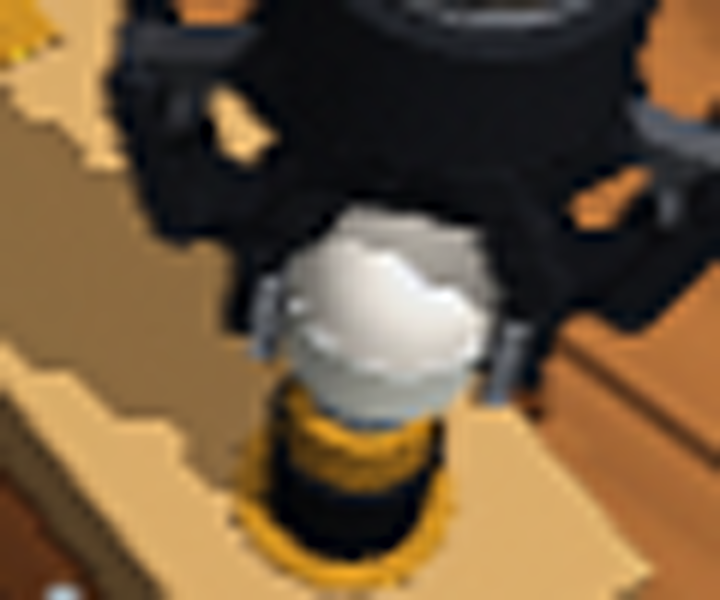

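The bulb is deep in the holder (crop 370,400) and 8.3 N matches the spring about 14 mm down. I'll push slightly further, then twist clockwise.

Call:
play_rows --series '[[0.3, [0, 0, 0.03], [0, 0, 0]], [0.3, [0, 0, 0], [0, 0, 0]]]'

```text
t: 12.18
tool_pos: [0.5329, 0.1616, 0.1125]
tool_rot: [-0.826, 3.029, -0.001]
contact_force: [-1.3, 0.7, 8.3]
opening: 0.0441
grip_force: 31.5
```

Call:
play_rows --series '[[0.3, [0, 0, 0], [0, 0, 0.5]], [0.3, [0, 0, 0], [0, 0, 0.5]], [0.3, [0, 0, 0], [0, 0, 0]]]'

```text
t: 12.55
tool_pos: [0.533, 0.1616, 0.1125]
tool_rot: [-0.612, 3.079, -0.001]
contact_force: [0.3, 0.8, 8.0]
opening: 0.0439
grip_force: 31.4
```

```bash
python3 st.py
```

```text
12.55 [0.533  0.1616 0.1125] F [0.3 0.8 8. ] M [-0.    0.12 -0.01] q6 -1.802 yaw_y 112.5 tilt [ 0.0021 -0.0002]
```

Call:
play_rows --series '[[0.3, [0, 0, 0], [0, 0, 0.5]], [0.3, [0, 0, 0], [0, 0, 0.5]], [0.3, [0, 0, 0], [0, 0, 0]]]'

```text
t: 12.92
tool_pos: [0.5331, 0.1615, 0.1126]
tool_rot: [-0.396, 3.114, -0.001]
contact_force: [0.6, 0.5, 7.4]
opening: 0.0442
grip_force: 31.4
```

```bash
python3 st.py
```

```text
12.925 [0.5331 0.1615 0.1126] F [0.6 0.5 7.4] M [-0.01  0.03  0.06] q6 -1.663 yaw_y 104.5 tilt [ 0.0023 -0.0004]
```

Call:
play_rows --series '[[0.3, [0, 0, 0], [0, 0, 0.5]], [0.3, [0, 0, 0], [0, 0, 0.5]], [0.3, [0, 0, 0], [0, 0, 0]]]'

```text
t: 13.3
tool_pos: [0.5332, 0.1615, 0.1126]
tool_rot: [-0.178, 3.134, -0.001]
contact_force: [0.1, -0.2, 8.4]
opening: 0.0445
grip_force: 31.4
```

```bash
python3 st.py
```

```text
13.3 [0.5332 0.1615 0.1126] F [ 0.1 -0.2  8.4] M [-0.02  0.04 -0.01] q6 -1.523 yaw_y 96.5 tilt [ 0.0024 -0.0004]
```

Call:
play_rows --series '[[0.3, [0, 0, 0], [0, 0, 0.5]], [0.3, [0, 0, 0], [0, 0, 0.4]], [0.3, [0, 0, 0], [0, 0, 0]]]'

```text
t: 13.68
tool_pos: [0.5332, 0.1615, 0.1126]
tool_rot: [0.019, 3.139, -0.001]
contact_force: [0.2, 0.5, 8.1]
opening: 0.0444
grip_force: 31.4
```

```bash
python3 st.py
```

```text
13.675 [0.5332 0.1615 0.1126] F [0.2 0.5 8.1] M [-0.03 -0.01 -0.01] q6 -1.398 yaw_y 89.3 tilt [ 0.0024 -0.0004]
```

Call:
play_rows --series '[[0.3, [0, 0, 0], [0, 0, 0.4]], [0.3, [0, 0, 0], [0, 0, 0]]]'

```text
t: 13.92
tool_pos: [0.5332, 0.1615, 0.1126]
tool_rot: [0.107, 3.137, -0.0]
contact_force: [-1.0, -0.6, 8.0]
opening: 0.0443
grip_force: 31.4
```

```bash
python3 st.py
```

```text
13.925 [0.5332 0.1615 0.1126] F [-1.  -0.6  8. ] M [ 0.02 -0.01 -0.03] q6 -1.342 yaw_y 86.1 tilt [ 0.0025 -0.0003]
```

Call:
play_rows --series '[[0.3, [0, 0, 0], [0, 0, 0.3]], [0.3, [0, 0, 0], [0, 0, 0]]]'

```text
t: 14.18
tool_pos: [0.5332, 0.1615, 0.1126]
tool_rot: [0.172, 3.134, -0.0]
contact_force: [-1.1, -0.7, 7.7]
opening: 0.0445
grip_force: 31.4
```

```bash
python3 st.py
```

```text
14.175 [0.5332 0.1615 0.1126] F [-1.1 -0.7  7.7] M [-0.01  0.04  0.06] q6 -1.3 yaw_y 83.71 tilt [ 0.0025 -0.0004]
```

Call:
play_rows --series '[[0.3, [0, 0, 0], [0, 0, 0.3]], [0.3, [0, 0, 0], [0, 0, 0]]]'

```text
t: 14.42
tool_pos: [0.5333, 0.1615, 0.1126]
tool_rot: [0.238, 3.13, -0.0]
contact_force: [-0.1, 0.0, 7.3]
opening: 0.0441
grip_force: 31.4
```

```bash
python3 st.py
```

```text
14.425 [0.5333 0.1615 0.1126] F [-0.1  0.   7.3] M [-0.06  0.01  0.04] q6 -1.258 yaw_y 81.3 tilt [ 0.0026 -0.0003]
```

Call:
play_rows --series '[[0.3, [0, 0, 0], [0, 0, 0.3]], [0.3, [0, 0, 0], [0, 0, 0]]]'

```text
t: 14.68
tool_pos: [0.5334, 0.1615, 0.1126]
tool_rot: [0.303, 3.124, -0.0]
contact_force: [0.2, 0.4, 7.8]
opening: 0.0443
grip_force: 31.3
```

```bash
python3 st.py
```

```text
14.675 [0.5334 0.1615 0.1126] F [0.2 0.4 7.8] M [-0.   -0.07 -0.02] q6 -1.216 yaw_y 78.91 tilt [ 0.0029 -0.0004]
```

Call:
play_rows --series '[[0.3, [0, 0, 0], [0, 0, 0.3]], [0.3, [0, 0, 0], [0, 0, 0]]]'

```text
t: 14.92
tool_pos: [0.5335, 0.1614, 0.1127]
tool_rot: [0.368, 3.117, -0.0]
contact_force: [0.2, -1.0, 7.8]
opening: 0.044
grip_force: 31.3
```

```bash
python3 st.py
```

```text
14.925 [0.5335 0.1614 0.1127] F [ 0.2 -1.   7.8] M [-0.12 -0.14  0.11] q6 -1.175 yaw_y 76.53 tilt [ 0.0033 -0.0006]
```

Call:
play_rows --series '[[0.3, [0, 0, 0], [0, 0, 0.3]], [0.3, [0, 0, 0], [0, 0, 0]]]'

```text
t: 15.18
tool_pos: [0.5336, 0.1613, 0.1127]
tool_rot: [0.432, 3.108, -0.0]
contact_force: [2.2, 0.4, 7.0]
opening: 0.0444
grip_force: 31.3
```

```bash
python3 st.py
```

```text
15.175 [0.5336 0.1613 0.1127] F [2.2 0.4 7. ] M [-0.17 -0.24  0.27] q6 -1.133 yaw_y 74.16 tilt [ 0.0038 -0.0008]
```

Stop felt (Mz 0.27). I'll back off to the notch centre and let it rise.

Call:
play_rows --series '[[0.3, [0, 0, 0], [0, 0, -0.4]], [0.3, [0, 0, 0], [0, 0, -0.4]], [0.3, [0, 0, -0.03], [0, 0, 0]], [0.3, [0, 0, -0.03], [0, 0, 0]], [0.3, [0, 0, -0.01], [0, 0, 0]], [0.3, [0, 0, 0], [0, 0, 0]]]'

```text
t: 15.92
tool_pos: [0.5331, 0.1615, 0.1156]
tool_rot: [0.26, 3.129, 0.0]
contact_force: [0.2, 0.1, 5.9]
opening: 0.0442
grip_force: 31.1
```

```bash
python3 st.py
```

```text
15.925 [0.5331 0.1615 0.1156] F [0.2 0.1 5.9] M [ 0.07 -0.11  0.01] q6 -1.244 yaw_y 80.51 tilt [ 0.0023 -0.0002]
```

Call:
play_rows --series '[[0.3, [0, 0, -0.02], [0, 0, 0]], [0.3, [0, 0, 0], [0, 0, 0]]]'

```text
t: 16.18
tool_pos: [0.5326, 0.1616, 0.1159]
tool_rot: [0.26, 3.13, 0.0]
contact_force: [2.5, 0.4, 3.4]
opening: 0.0444
grip_force: 30.8
```

```bash
python3 st.py
```

```text
16.175 [0.5326 0.1616 0.1159] F [2.5 0.4 3.4] M [ 0.14 -0.4   0.04] q6 -1.244 yaw_y 80.52 tilt [ 0.0013 -0.    ]
```

Call:
play_rows --series '[[0.3, [0, 0, -0.02], [0, 0, 0]], [0.3, [0, 0, 0], [0, 0, 0]]]'

```text
t: 16.42
tool_pos: [0.5321, 0.1616, 0.1163]
tool_rot: [0.26, 3.131, -0.0]
contact_force: [3.2, 0.3, 0.0]
opening: 0.0446
grip_force: 30.8
```

```bash
python3 st.py
```

```text
16.425 [0.5321 0.1616 0.1163] F [3.2 0.3 0. ] M [ 0.17 -0.66  0.02] q6 -1.244 yaw_y 80.52 tilt [ 0.0001 -0.    ]
```

Roof holds the bulb (force 0 at the predicted height). I'll release and rise.

Call:
play_rows --series '[[0.6, [0, 0, 0], [0, 0, 0]], [0.7, [0, 0, 0], [0, 0, 0]], [0.8, [0, 0, 0], [0, 0, 0]], [0.8, [0, 0, 0], [0, 0, 0]], [0.8, [0, 0, -0.4], [0, 0, 0]], [0.8, [0, 0, -0.8], [0, 0, 0]], [0.8, [0, 0, -0.8], [0, 0, 0]], [0.8, [0, 0, 0], [0, 0, 0]]]'

```text
t: 17.42
tool_pos: [0.5349, 0.1622, 0.2235]
tool_rot: [0.259, 3.121, 0.004]
contact_force: [0.7, -0.0, -0.3]
opening: 0.0685
grip_force: 0.0
```

```bash
python3 st.py
python3 - <<'E'
from h import *
import pickle
o=ctrl.get_obs()
w=cam('wrist');s=cam('scene'); pickle.dump((o,w,s),open('s6.pkl','wb'))
p=proj(s,[[.532,.161,.10]])[0]; x0,y0=(p-[45,28]).astype(int);print(x0,y0)
A=cv2.resize(s[0][y0:y0+56,x0:x0+56],(400,400),interpolation=cv2.INTER_CUBIC)
print('switch pred',proj(w,[[.4935,.008,.05]]))
B=cv2.resize(w[0],(400,300)); B=cv2.copyMakeBorder(B,0,100,0,0,0)
cv2.imwrite('pics/s6.png',np.hstack([A,B]))
E
```

```text
17.425 [0.5349 0.1622 0.2235] F [ 0.7 -0.  -0.3] M [ 0.02 -0.03  0.02] q6 -1.244 yaw_y 80.52 tilt [0.0103 0.0016]
256 188
switch pred [[ 96.08377837 153.97075827]]
```

View pics/s6.png

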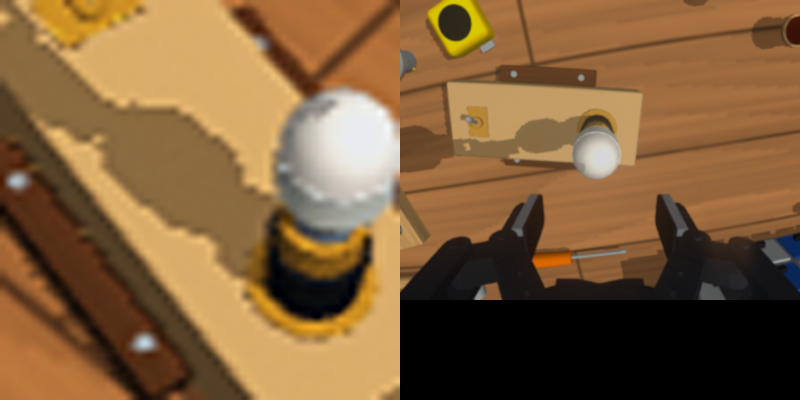

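The bulb stands upright in the holder and the fingers are clear. I'll check its height numerically and locate the switch plate.

Run:
```python
from h import *
import pickle
o,w,s=pickle.load(open('s6.pkl','rb'))
# bulb silhouette in scene vs. predicted for locked / unlocked
h=cv2.cvtColor(s[0],cv2.COLOR_BGR2HSV);m=cv2.inRange(h,(0,0,120),(180,60,255))
x,y=proj(s,[[.5322,.1597,.1445]])[0].astype(int)
n,l,st,ce=cv2.connectedComponentsWithStats(m); print('scene blob',st[l[y,x]],ce[l[y,x]])
u=np.random.default_rng(0).normal(size=(4000,3));u/=np.linalg.norm(u,axis=1)[:,None]
for nm,z0 in(('locked',.083),('unlocked',.089)):
    c=np.array([.5322,.1597,z0]); P=c+[0,0,.0615]+.0225*u; Q=P.copy();k=P[:,2]<c[2]+.0615; P=P[~k]
    cyl=np.r_[[c+[.0225*np.cos(a),.0225*np.sin(a),zz] for a in np.linspace(0,6.28,90) for zz in(.04,.062)]]
    q=proj(s,np.r_[P,cyl]);print(nm,q.min(0),q.max(0))
# switch plate
h=cv2.cvtColor(w[0],cv2.COLOR_BGR2HSV)
x,y=98,155; m=np.zeros(h.shape[:2],np.uint8); m[y-30:y+30,x-25:x+25]=cv2.inRange(h[y-30:y+30,x-25:x+25],(12,150,60),(25,255,255))
k=max(cv2.findContours(cv2.morphologyEx(m,cv2.MORPH_CLOSE,np.ones((7,7))),0,2)[0],key=cv2.contourArea)
r=cv2.minAreaRect(k);print('plate',r,plane(w,[r[0]],.046))
yd=np.array([np.sin(np.radians(12.7)),np.cos(np.radians(12.7))]);xd=np.array([yd[1],-yd[0]])
sw=np.array([.5322,.1597])-.155*yd;print('switch',sw,'start TCP',sw-.036*xd)
Rm=R.from_rotvec(o['tool_rot']).as_matrix()
print(o['tool_pos'],'units',Rm.T@(np.r_[sw-.036*xd,.0]-np.r_[o['tool_pos'][:2],0])/.05)
```

```text
scene blob [295 200  18  21 252] [303.66666667 209.76190476]
locked [293.32557728 199.28474778] [311.50863192 219.58561618]
unlocked [293.53992716 198.03608667] [311.81644308 218.44207673]
plate ((99.38823699951172, 155.54705810546875), (40.72584533691406, 24.61957550048828), 85.60128784179688) [[0.49618445 0.00881098 0.046     ]]
switch [0.49812384 0.00849215] start TCP [0.46300459 0.01640661]
[0.53492512 0.16216883 0.22352844] units [ 0.93861634 -3.11228094 -0.01953419]
```

Blob rows 200–221 fit the locked height. The plate fix (0.496, 0.009) agrees with the lamp axes (0.498, 0.0085). Now the toggle.

Call:
play_rows --series '[[0, [0.24, -0.78, 0], [0, 0, 0]], [0, [0.24, -0.78, 0], [0, 0, 0]], [0, [0.24, -0.78, 0], [0, 0, 0]], [0, [0.24, -0.78, 0], [0, 0, 0]], [0, [0, 0, 0], [0, 0, 0.4]], [0, [0, 0, 0.8], [0, 0, 0]], [0, [0, 0, 0.8], [0, 0, 0]], [0, [0, 0, 0], [0, 0, 0]]]'

```text
t: 18.52
tool_pos: [0.4554, 0.0162, 0.1321]
tool_rot: [-0.346, -3.112, -0.0]
contact_force: [-0.6, -0.3, 0.8]
opening: 0.0
grip_force: 0.0
```

```bash
python3 st.py .462 .0165
```

```text
18.525 [0.4554 0.0162 0.1321] F [-0.6 -0.3  0.8] M [ 0.02  0.01 -0.03] q6 -1.477 yaw_y 77.31 tilt [-0.01    0.0013]
tool shift units [-0.127  0.036 -0.001]
```

Call:
play_rows --series '[[0, [0, 0.03, 0.7], [0, 0, 0]], [0, [0, 0, 0.6], [0, 0, 0]], [0, [0, 0, 0], [0, 0, 0]], [0, [0, 0, 0], [0, 0, 0]]]'

```text
t: 19.02
tool_pos: [0.4608, 0.0171, 0.0738]
tool_rot: [0.347, 3.12, -0.0]
contact_force: [-0.5, 0.9, 0.7]
opening: 0.0001
grip_force: 0.0
```

```bash
python3 st.py .491 .010
```

```text
19.025 [0.4608 0.0171 0.0738] F [-0.5  0.9  0.7] M [-0.01 -0.07 -0.05] q6 -1.474 yaw_y 77.32 tilt [ 0.0027 -0.0003]
tool shift units [-0.621 -0.005  0.002]
```

Call:
play_rows --series '[[0, [0, 0, 0.14], [0, 0, 0]], [0, [0, 0, 0], [0, 0, 0]], [0, [-0.15, 0, 0], [0, 0, 0]], [0, [-0.15, 0, 0], [0, 0, 0]], [0, [-0.15, 0, 0], [0, 0, 0]], [0, [-0.1, 0, 0], [0, 0, 0]], [0, [0, 0, 0], [0, 0, 0]]]'

```text
t: 19.9
tool_pos: [0.4869, 0.011, 0.0648]
tool_rot: [0.347, 3.121, -0.0]
contact_force: [0.2, -0.9, -0.8]
opening: 0.0
grip_force: 0.0
```

```bash
python3 st.py .491 .010
```

```text
19.9 [0.4869 0.011  0.0648] F [ 0.2 -0.9 -0.8] M [ 0.   -0.03 -0.  ] q6 -1.48 yaw_y 77.31 tilt [ 0.0009 -0.0002]
tool shift units [-0.084 -0.001  0.   ]
```

Call:
play_rows --series '[[0, [-0.05, 0, 0], [0, 0, 0]], [0, [0, 0, 0], [0, 0, 0]]]'

```text
t: 20.15
tool_pos: [0.4886, 0.0106, 0.0646]
tool_rot: [-0.347, -3.122, 0.0]
contact_force: [-1.1, 0.7, -1.4]
opening: -0.0001
grip_force: 0.3
```

Call:
play_rows --series '[[0, [-0.04, 0, 0], [0, 0, 0]], [0, [0, 0, 0], [0, 0, 0]]]'

```text
t: 20.4
tool_pos: [0.4904, 0.0102, 0.0645]
tool_rot: [-0.347, -3.122, -0.0]
contact_force: [-1.6, 0.1, -1.0]
opening: 0.0
grip_force: 0.7
```

Call:
play_rows --series '[[0, [-0.03, 0, 0], [0, 0, 0]], [0, [0, 0, 0], [0, 0, 0]]]'

```text
t: 20.65
tool_pos: [0.4909, 0.0101, 0.0643]
tool_rot: [-0.347, -3.119, -0.0]
contact_force: [-5.1, 1.5, 0.7]
opening: -0.0001
grip_force: 2.6
```

The force jump shows the end stop is reached. I'll back off, rise and verify.

Call:
play_rows --series '[[0, [0.2, 0, 0], [0, 0, 0]], [0, [0.3, 0, 0], [0, 0, 0]], [0, [0, 0, -0.8], [0, 0, 0]], [0, [0, 0, -1], [0, 0, 0]], [0, [0, 0, -1], [0, 0, 0]], [0, [0.5, 0, -0.5], [0, 0, 0]], [0, [0, 0, 0], [0, 0, 0]], [0, [0, 0, 0], [0, 0, 0]]]'

```text
t: 21.65
tool_pos: [0.4432, 0.0208, 0.2289]
tool_rot: [0.347, 3.122, -0.0]
contact_force: [-0.1, 0.3, 0.3]
opening: -0.0003
grip_force: 0.0
```

```bash
python3 st.py
python3 - <<'E'
from h import *
import pickle
s0=pickle.load(open('s6.pkl','rb'))[2]; s=cam('scene')
sw=np.array([.497,.0087]);xd=np.array([np.cos(.2217),-np.sin(.2217)])
for a in(-.42,.19,.42):
    P=np.r_[sw+.026*np.sin(a)*xd,.05+.026*np.cos(a)]; print('ball px at',a,proj(s,[P])[0].round(1))
g0=cv2.cvtColor(s0[0],cv2.COLOR_BGR2HSV);g=cv2.cvtColor(s[0],cv2.COLOR_BGR2HSV)
x,y=proj(s,[[*sw,.065]])[0].astype(int)
for n,q in(('before',g0),('after',g)):
    m=cv2.inRange(q[y-13:y+13,x-13:x+13],(0,0,0),(180,90,255)); ys,xs=np.nonzero(m); print(n,len(xs),(xs+x-13).mean().round(1),(ys+y-13).mean().round(1))
h=g;m=cv2.inRange(h,(0,0,120),(180,60,255));n,l,st,ce=cv2.connectedComponentsWithStats(m);print('bulb blob',st[l[210,303]])
E
```

```text
21.65 [0.4432 0.0208 0.2289] F [-0.1  0.3  0.3] M [-0.06  0.01 -0.02] q6 -1.471 yaw_y 77.32 tilt [ 0.0001 -0.0001]
ball px at -0.42 [270.6 181. ]
ball px at 0.19 [266.3 183. ]
ball px at 0.42 [264.7 184.3]
before 12 269.9 183.9
after 10 266.2 185.5
bulb blob [295 200  18  21 250]
```

```bash
python3 -c "
from station import ctrl
print(ctrl.finish_job())"
```

```text
the job is handed in; nothing more can be done
None
```

The white opal bulb sits locked in the oak lamp's holder, the toggle is pushed over to its on stop, and the job was handed in at about 22 s; the hand-in gave no verdict, so the lock and toggle rest on my force and camera checks.

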